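# Change over the air blowers and lock one out

## Task

The blue blower is due for service: switch the standby blower on by throwing the yellow lever to ON (away from you, green dot), then throw the blue lever to OFF (towards you, red dot), so that the eggs are never without air from one blower or the other. Then set the red lockout cover squarely over the blue lever, standing flat on the switch's plate inside the yellow outline, and let go. Leave the water beaker and the egg dish where they are.

Things in the scene. Friction and masses are not known exactly. Their poses are not given: they have to be found in the camera images.
- blue: blue switch (running blower): grey plate 170 x 100 x 12 mm fixed to the table, lever with blue grip. Origin: centre of the plate's underside, on the table. Own x runs from the OFF end (red dot) to the ON end (green dot), roughly away from the robot. Black terminal box at x 56 to 84 mm, 35 mm above the table; bearing cheeks at x -11 to 11, y -13 to 13, to 36 mm
- blue_lever (a joint): angle of this lever; hinge along the switch's y at x = 0, 28 mm above the table. 0 = OFF stop, leaning 0.55 rad to the switch's -x; 0.55 = upright; 1.1 = ON stop, leaning 0.55 rad to +x. Weighted (0.3 kg): it falls to the nearer stop from either side of upright and stays there; takes about 2 N at the grip. Starts ON
- blue_grip (a point): centre of the blue grip: cylinder 18 mm across, 30 mm long along the lever, its centre 47 mm and its end 62 mm from the hinge (end about 86 mm above the table at the stops, 90 mm upright). Moves with the lever; its axes equal the switch's when OFF
- blue_seat (a point): centre of the yellow outline (84 x 62 mm) on the plate of the blue switch, where the cover belongs: at x = -15 mm of the switch, on the plate's upper face; axes those of the switch
- yellow: yellow switch (standby blower): grey plate 170 x 100 x 12 mm fixed to the table, lever with yellow grip. Origin: centre of the plate's underside, on the table. Own x runs from the OFF end (red dot) to the ON end (green dot), roughly away from the robot. Black terminal box at x 56 to 84 mm, 35 mm above the table; bearing cheeks at x -11 to 11, y -13 to 13, to 36 mm
- yellow_lever (a joint): angle of this lever; hinge along the switch's y at x = 0, 28 mm above the table. 0 = OFF stop, leaning 0.55 rad to the switch's -x; 0.55 = upright; 1.1 = ON stop, leaning 0.55 rad to +x. Weighted (0.3 kg): it falls to the nearer stop from either side of upright and stays there; takes about 2 N at the grip. Starts OFF
- yellow_grip (a point): centre of the yellow grip: cylinder 18 mm across, 30 mm long along the lever, its centre 47 mm and its end 62 mm from the hinge (end about 86 mm above the table at the stops, 90 mm upright). Moves with the lever; its axes equal the switch's when OFF
- cover_tab (a point): red lockout cover, loose, about 120 g: box open below, standing open side down; 78 (own x) x 56 (y) x 84 mm high, inside 70 x 48 x 80 mm; on top an upright tab 46 (x) x 12 (y) mm, 84 to 120 mm above the lower edge. This point: in the tab on the centre line, 106 mm above the lower edge; z up. Either end may face either way; fits only over an OFF lever
- glass_beaker: clear plastic beaker of water, 75 mm wide, 83 mm high, to be left alone; origin at the centre of its underside
- petri_dish: round clear dish of fish eggs, 58 mm wide, 12 mm high, to be left alone; origin at the centre of its underside
Not all that is in view belongs to the job. Of the things like the part that bears cover_tab, leave any that is pink, purple or turquoise; of the rest the larger one is meant.

How it is judged:
By the outcome, as a careful person would: the job done as asked, in the order asked, and still so for the second after the job is handed in, with the robot touching nothing.
It also fails if it takes over 69 s, if anything falls off the work surface, if the arm or the gripper's body presses on something with over 40 N, if the wrist force passes 120 N, or if a joint passes its speed limit or range.

## Robot

A 6-joint arm with a two-finger parallel gripper is mounted at the origin on a cart in front of the work surface, level with it; the furniture and walls round the work are solid. World frame = base frame: x ahead of the robot, y to its left, z up, the work surface at z = 0. Lengths are in m, angles in rad, forces in N, time in s.
With the tool pointing down it reaches from about 0.375 to 0.975 m from the base axis. Payload 3.8 kg.
Tool frame: the origin (TCP) lies on the centre line of the jaws, within the pads' length; the fingertips stand 8 mm ahead of it and the grasp point (between the pads) lies 11 mm behind it; z points along the fingers, y is the direction in which the jaws open and shut (so a half turn about z gives the same grasp; the last joint's range is limited). The gripper opens to 85 mm and grips with 20 to 120 N. Pads are 22 mm wide; open, the fingers measure 114 mm over their backs; the gripper's body (76 mm by 85 mm) begins 54 mm behind the grasp point. The pads swing forward as they close: fully open they stand 13 mm farther back than shut.
Start: joints at [1.149, 0.264, 1.604, -0, 1.274, -0.037], TCP at [0.253, 0.626, 0.239] pointing down, gripper open.
Joint ranges: [-2.63, 2.63], [-0.94, 2.18], [0.31, 2.57], [-1.31, 4.45], [0, 2.66], [-2.55, 2.55]. Speed limits (rad/s): [2.57, 2.57, 3.14, 3.14, 3.14, 3.14].

## Interface

Orientations are given as a rotation vector (axis times angle).
In Python, from workcell import bot gives the robot as it stands.
- The arm moves only by the tool arm_command, never from a script. Its arguments are lists of equal length, an entry for each row: "slide": the shift along the tool's x, y, z in m, a list of three; "angular": the turn, a rotation vector about the tool's x, y, z in degrees, a list of three; "hand": the finger opening in m, from 0 to 0.0854. A call has exactly 8 rows; each row shifts and turns the pose as measured when the row begins, along the tool's axes as they then stand; what a row does not reach is not made up. A row lasts 1/10 s, in which the tool goes at most 50 mm and 8.59 degrees, less where a joint would pass 70% of its speed; a pose out of reach is approached as far as the arm can. A call is refused whole if a number of a shift passes 0.05 or a number of a turn 8.59, either way. A call with a gripper value outside its range is refused whole. The fingers move at their own pace and stop on an object; "squeeze" is the grip in N (left out, the last holds). Time passes only in rows, so rows that do not move let the fingers close, or fill a call up. It gives the time, the measured TCP pose, the force and the opening at its end, in the units of the state.
- bot.read_state(): the state, without advancing time (a new reading comes with each control period).
- bot.read_camera(name): name is "scene" or "top"; returns the picture (420x560x3 uint8, red, green, blue); there is no depth.
- bot.get_calibration(name): a dict with "fx", "fy", "cx", "cy" (pixels), "R" (3x3) and "t" (3): a world point X has camera coordinates R X + t. Camera axes: x right, y down, z forward; pixel columns grow to the right and rows downward; lengths in m; the calibration is good to about 2 mm. A picture is of the moment at which its call begins. get_calibration takes no time and is no camera call.
- bot.finish_job(): hands the job in, once; it reports no verdict.
The state is a dict: "time": time; "q": joint angles; "joint_vel": joint speeds; "joint_torque": joint torques, N m; "tool_pos": TCP position; "tcp_rot": TCP orientation; "wrist_force": force on the tool from outside, world axes, zero at the start; "torque": the same for the moment, N m; "width": opening from 0.0 (shut) to 1.0 (fully open).
Only numpy, scipy, OpenCV 4.12 (cv2) and the standard library are available. Lean on these libraries where they do the work, as an engineer would, in place of code of your own. Each camera call takes 0.05 s, during which the arm holds its last target.

## Working session

There is one attempt and no reset: what is moved stays moved. The work goes in short steps, Python scripts to look and compute and a tool call to move; the robot and the scene stay as the last step left them, time stands still between calls to the robot, and variables do not carry over. Pictures are saved under pics/ and viewed, and the job is handed in when it is done.

Besides the shell and the picture viewer there is one more tool, called after ">>>" as name(argument=value, ...) on one line, values as JSON. arm_command: Moves the arm, as the interface text tells. Its arguments: {"type":"object","properties":{"slide":{"type":"array","items":{"type":"array","items":{"type":"number"}}},"angular":{"type":"array","items":{"type":"array","items":{"type":"number"}}},"hand":{"type":"array","items":{"type":"number"}},"squeeze":{"type":"number"}},"required":["slide","angular","hand"]}

```bash
mkdir -p pics; ls; python3 - <<'E'
from workcell import bot
import cv2,json,numpy as np
s=bot.read_state();print(s)
for n in("scene","top"):
    im=bot.read_camera(n);cv2.imwrite(f"pics/{n}0.png",im[:,:,::-1])
    c=bot.get_calibration(n);print(n,{k:np.array(v).round(4).tolist() for k,v in c.items()})
E
```

```text
pics
{'time': 0.0, 'q': array([ 1.14904944e+00,  2.64760270e-01,  1.60536330e+00, -1.38057869e-05,
        1.27367965e+00, -3.68739416e-02]), 'joint_vel': array([-0.00061423, -0.00013416, -0.00212478,  0.00145355, -0.00013529,
       -0.00024498]), 'joint_torque': array([-5.43666611e-04, -5.15119743e+01, -3.67313004e+01,  7.89721116e-05,
        1.32497092e-02, -1.71491740e-05]), 'tool_pos': array([0.25312536, 0.62498539, 0.23796297]), 'tcp_rot': array([-0.60073236, -3.08312138,  0.00338564]), 'wrist_force': array([ 0.51160915, -0.49911668,  0.28609492]), 'torque': array([ 0.01120315,  0.0043034 , -0.00944645]), 'width': 1.0014178324331977}
scene {'fx': 379.3246, 'fy': 379.3246, 'cx': 280.9049, 'cy': 212.6185, 'R': [[0.8253, -0.5646, -0.008], [-0.4373, -0.6301, -0.6416], [0.3572, 0.533, -0.767]], 't': [-0.4419, 0.2335, 1.0153]}
top {'fx': 400.0415, 'fy': 400.0415, 'cx': 283.9908, 'cy': 207.9867, 'R': [[0.0244, -0.999, 0.0371], [-0.9885, -0.0297, -0.1486], [0.1495, -0.0331, -0.9882]], 't': [-0.0979, 0.5077, 1.1065]}
```

View pics/scene0.png

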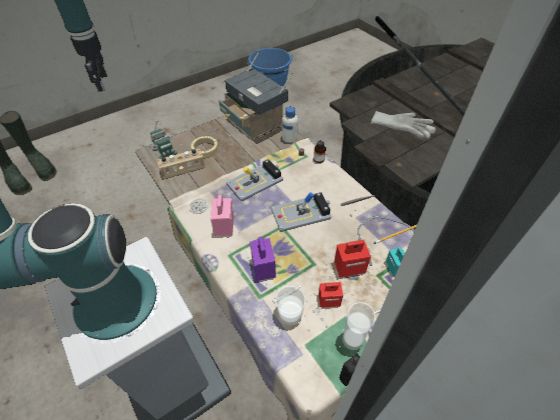

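View pics/top0.png

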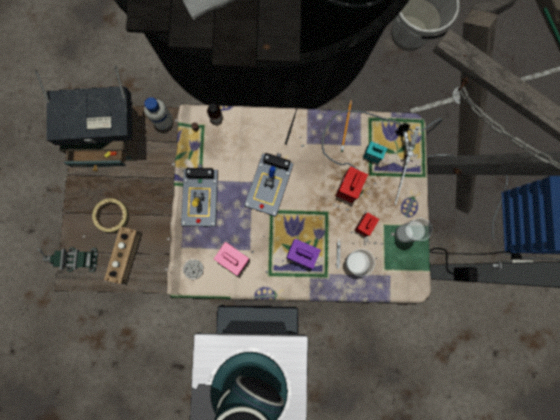

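```bash
python3 - <<'E'
import cv2
t=cv2.imread('pics/top0.png');s=cv2.imread('pics/scene0.png')
cv2.imwrite('pics/t_sw.png',cv2.resize(t[145:235,170:305],None,fx=5.8,fy=5.8,interpolation=cv2.INTER_CUBIC))
cv2.imwrite('pics/s_sw.png',cv2.resize(s[150:235,215:345],None,fx=6,fy=6,interpolation=cv2.INTER_CUBIC))
cv2.imwrite('pics/t_cv.png',cv2.resize(t[130:250,320:440],None,fx=5,fy=5,interpolation=cv2.INTER_CUBIC))
E
```

```text
(no output)
```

View pics/t_sw.png

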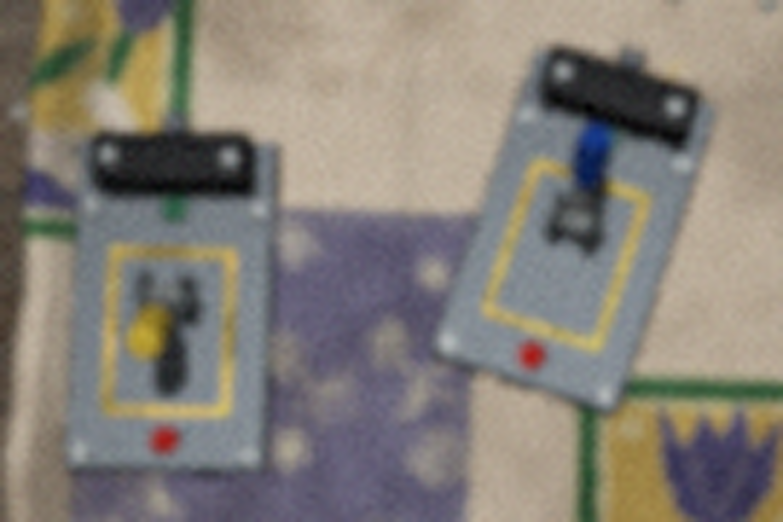

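View pics/s_sw.png

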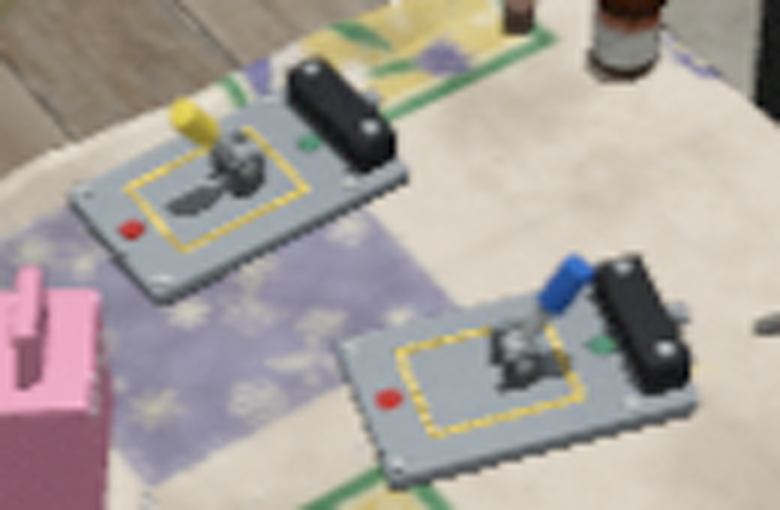

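View pics/t_cv.png

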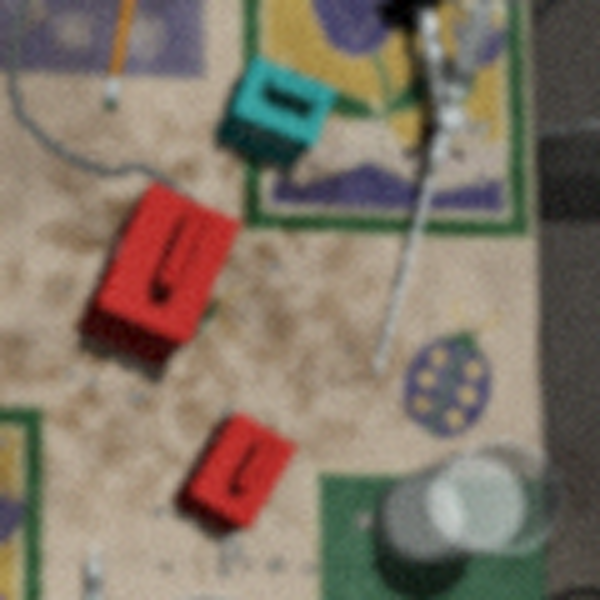

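```bash
cat > h.py <<'E'
import numpy as np,cv2
from workcell import bot
from scipy.spatial.transform import Rotation as Ro
def ray(c,uv):
    uv=np.atleast_2d(uv).astype(float);R=np.array(c['R']);t=np.array(c['t'])
    d=np.c_[(uv[:,0]-c['cx'])/c['fx'],(uv[:,1]-c['cy'])/c['fy'],np.ones(len(uv))]@R
    return -R.T@t,d
def onz(c,uv,z):
    o,d=ray(c,uv);return (o+d*((z-o[2])/d[:,2])[:,None])[:,:2]
def proj(c,X):
    p=np.atleast_2d(X)@np.array(c['R']).T+np.array(c['t']);return np.c_[c['fx']*p[:,0]/p[:,2]+c['cx'],c['fy']*p[:,1]/p[:,2]+c['cy']]
def tri(c1,u1,c2,u2):
    o1,d1=ray(c1,u1);o2,d2=ray(c2,u2);d1=d1[0];d2=d2[0]
    s=np.linalg.lstsq(np.c_[d1,-d2],o2-o1,rcond=None)[0];a=o1+s[0]*d1;b=o2+s[1]*d2
    return (a+b)/2,np.linalg.norm(a-b)
E
cat > m1.py <<'E'
from h import *
for n in('top','scene'):
    c=bot.get_calibration(n);im=cv2.imread(f'pics/{n}0.png');hsv=cv2.cvtColor(im,cv2.COLOR_BGR2HSV)
    print(n,'cam centre',ray(c,[0,0])[0].round(3))
    # plates: grey-blue contour
    boxes={'top':{'blue':(243,150,300,218),'yellow':(178,160,222,230)},'scene':{'blue':(270,186,334,235),'yellow':(224,155,286,203)}}[n]
    for k,(a,b,e,f) in boxes.items():
        sub=hsv[b:f,a:e]
        y=cv2.inRange(sub,(17,70,90),(35,255,255))
        nn,lab,st,ce=cv2.connectedComponentsWithStats(y,connectivity=8)
        print(k,[(st[i].tolist()) for i in range(1,nn) if st[i,4]>8])
        r=cv2.inRange(sub,(0,120,90),(8,255,255))|cv2.inRange(sub,(172,120,90),(180,255,255))
        v,u=np.nonzero(r);
        print('  red dot',onz(c,[[u.mean()+a,v.mean()+b]],.0125).round(4),len(u))
        i=1+np.argmax(st[1:,4]) 
        v,u=np.nonzero(y)
        P=onz(c,np.c_[u+a,v+b],.012)
        rect=cv2.minAreaRect((P*1000).astype(np.float32))
        print('  outline',np.round(rect[0],1),np.round(rect[1],1),rect[2])
    cv2.imwrite(f'pics/ym_{n}.png',cv2.resize(cv2.inRange(hsv,(17,70,90),(35,255,255))[140:240,170:345],None,fx=4,fy=4,interpolation=cv2.INTER_NEAREST))
E
python3 m1.py
```

```text
top cam centre [ 0.339 -0.046  1.173]
blue [[10, 22, 29, 33, 159], [31, 64, 10, 4, 31], [42, 64, 6, 4, 19], [49, 64, 4, 4, 13]]
  red dot [[ 0.5188 -0.0179]] 11
  outline [566.3 -50. ] [187.8 122.2] 13.659469604492188
yellow [[0, 0, 9, 8, 62], [13, 0, 7, 8, 47], [9, 27, 24, 30, 181], [13, 37, 8, 10, 55]]
  red dot [[0.4704 0.1641]] 12
  outline [568.7 175. ] [183.4  79. ] 14.488151550292969
scene cam centre [ 0.104 -0.644  0.925]
blue [[11, 18, 31, 19, 77], [4, 46, 10, 3, 20]]
  red dot [[ 0.5171 -0.0183]] 9
  outline [539.7 -35.8] [152.9  84.2] 4.009058952331543
yellow [[42, 0, 20, 7, 78], [53, 7, 9, 5, 28], [12, 11, 30, 26, 114]]
  red dot [[0.4682 0.1626]] 8
  outline [587.9 187.8] [212.5 106.2] 0.8110122680664062
```

```bash
cat > m2.py <<'E'
from h import *
def outline(n,c,im,box,idx=None,up=4):
    a,b,e,f=box
    sub=cv2.resize(im[b:f,a:e],None,fx=up,fy=up,interpolation=cv2.INTER_CUBIC)
    hsv=cv2.cvtColor(sub,cv2.COLOR_BGR2HSV)
    y=cv2.inRange(hsv,(17,60,90),(35,255,255))
    nn,lab,st,ce=cv2.connectedComponentsWithStats(y,connectivity=8)
    # component(s) with the largest bbox
    i=1+np.argmax(st[1:,2]*st[1:,3]); v,u=np.nonzero(lab==i)
    uv=np.c_[(u+.5)/up-.5+a,(v+.5)/up-.5+b]
    P=onz(c,uv,.012)*1000
    rect=cv2.minAreaRect(P.astype(np.float32));ctr=np.array(rect[0]);w,h=rect[1];th=np.radians(rect[2])
    for it in range(4):
        if w<h and it==0: w,h=h,w; th+=np.pi/2
        ex=np.array([np.cos(th),np.sin(th)]);ey=np.array([-ex[1],ex[0]])
        q=np.c_[(P-ctr)@ex,(P-ctr)@ey]
        L=[]
        for ax,s,half,oth in((0,1,w/2,h/2),(0,-1,w/2,h/2),(1,1,h/2,w/2),(1,-1,h/2,w/2)):
            m=(abs(q[:,ax]-s*half)<6)&(abs(q[:,1-ax])<oth-7)
            k=np.polyfit(q[m,1-ax],q[m,ax],1);L.append((k,m.sum()))
        dth=(-(L[0][0][0]+L[1][0][0])*h+(L[2][0][0]+L[3][0][0])*w)/(2*(w+h)) 
        ctr=ctr+ex*(L[0][0][1]+L[1][0][1])/2+ey*(L[2][0][1]+L[3][0][1])/2
        w=L[0][0][1]-L[1][0][1];h=L[2][0][1]-L[3][0][1];th+=dth
    th=(th+np.pi/2)%np.pi-np.pi/2
    print(n,'ctr',ctr.round(1),'w,h',round(w,1),round(h,1),'deg',round(np.degrees(th),2),[ (round(np.degrees(np.arctan(k[0][0])),1),k[1]) for k in L], rect)
    return ctr,th
if __name__=='__main__':
  for n in('top','scene'):
    c=bot.get_calibration(n);im=cv2.imread(f'pics/{n}0.png')
    boxes={'top':{'blue':(243,165,300,212),'yellow':(178,180,222,222)},'scene':{'blue':(270,200,320,230),'yellow':(224,165,276,200)}}[n]
    for k,b in boxes.items(): outline(n+' '+k,c,im,b)
E
python3 m2.py
```

```text
top blue ctr [571.4 -33.8] w,h 81.0 59.0 deg -16.65 [(np.float64(-0.3), np.int64(513)), (np.float64(0.2), np.int64(299)), (np.float64(0.1), np.int64(790)), (np.float64(-0.2), np.int64(778))] ((571.2894287109375, -33.79911422729492), (66.07831573486328, 88.4804458618164), 73.40766906738281)
top yellow ctr [525.6 164.4] w,h 80.7 59.0 deg 0.62 [(np.float64(0.4), np.int64(520)), (np.float64(-0.1), np.int64(555)), (np.float64(-0.0), np.int64(860)), (np.float64(0.2), np.int64(768))] ((525.6658935546875, 164.6792449951172), (88.41793060302734, 65.7254867553711), 0.6909911036491394)
scene blue ctr [569.8 -33.9] w,h 80.8 58.6 deg -17.15 [(np.float64(-0.6), np.int64(291)), (np.float64(0.5), np.int64(296)), (np.float64(0.3), np.int64(469)), (np.float64(-0.4), np.int64(298))] ((570.1484375, -33.72767639160156), (65.44108581542969, 87.14359283447266), 73.45314025878906)
scene yellow ctr [524.  181.4] w,h 93.5 79.8 deg -88.2 [(np.float64(-4.1), np.int64(202)), (np.float64(1.6), np.int64(399)), (np.float64(-4.1), np.int64(316)), (np.float64(-0.2), np.int64(279))] ((523.8418579101562, 187.03848266601562), (87.47565460205078, 110.81976318359375), 0.7749197483062744)
```

```bash
python3 - <<'E'
from h import *
t=cv2.imread('pics/top0.png');s=cv2.imread('pics/scene0.png')
a=cv2.resize(t[160:210,330:376],None,fx=9,fy=9,interpolation=cv2.INTER_CUBIC)
b=cv2.resize(s[235:285,330:376],None,fx=9,fy=9,interpolation=cv2.INTER_CUBIC)
cv2.imwrite('pics/cov.png',np.hstack([a,b])[:,:800])
ct=bot.get_calibration('top');print(onz(ct,[[353,183],[368,222],[357,263],[412,232],[303,253],[232,258]],.084).round(3))
E
```

```text
[[ 0.58  -0.274]
 [ 0.471 -0.316]
 [ 0.358 -0.285]
 [ 0.447 -0.438]
 [ 0.382 -0.137]
 [ 0.363  0.054]]
```

View pics/cov.png

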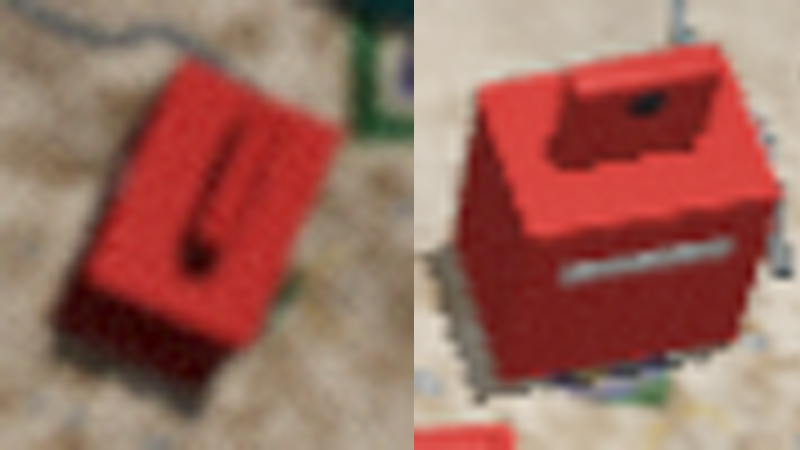

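```bash
cat > m3.py <<'E'
from h import *
def rectz(c,im,box,lo,z,up=4):
    a,b,e,f=box
    sub=cv2.resize(im[b:f,a:e],None,fx=up,fy=up,interpolation=cv2.INTER_CUBIC)
    m=((sub[:,:,2].astype(int)>lo)&(sub[:,:,1]<110)&(sub[:,:,0]<110)).astype(np.uint8)
    m=cv2.morphologyEx(m,cv2.MORPH_OPEN,np.ones((5,5)))
    nn,lab,st,ce=cv2.connectedComponentsWithStats(m);i=1+np.argmax(st[1:,4])
    v,u=np.nonzero(lab==i)
    P=onz(c,np.c_[(u+.5)/up-.5+a,(v+.5)/up-.5+b],z)*1000
    r=cv2.minAreaRect(P.astype(np.float32));return r
if __name__=='__main__':
    ct=bot.get_calibration('top');cs=bot.get_calibration('scene')
    t=cv2.imread('pics/top0.png');s=cv2.imread('pics/scene0.png')
    for lo in(110,130,150): print(rectz(ct,t,(330,160,376,210),lo,.084))
    for lo in(150,170,190): print(rectz(cs,s,(330,235,376,285),lo,.084))
    g=lambda z,x0,y0,ox: np.c_[(np.array(z)[:,0]-ox+.5)/9-.5+x0,(np.array(z)[:,1]+.5)/9-.5+y0]
    A=onz(ct,g([(187,60),(345,130),(250,345),(92,272)],330,160,0),.084)*1000
    B=onz(cs,g([(478,88),(780,190),(530,238)],330,235,414),.084)*1000
    print(A.round(1),A.mean(0));print(B.round(1),(B[0]+B[1])/2, np.linalg.norm(B[1]-B[2]),np.linalg.norm(B[0]-B[2]))
    C=onz(cs,g([(575,95),(718,70),(715,45),(567,75)],330,235,414),.12)*1000; print('tabtop scene',C.round(1),C.mean(0))
E
python3 m3.py
```

```text
((584.209228515625, -275.7066650390625), (63.24136734008789, 85.14673614501953), 66.70500183105469)
((583.220458984375, -275.7869567871094), (61.82459259033203, 79.96102905273438), 65.66375732421875)
((583.314208984375, -276.7525939941406), (57.59046936035156, 78.06226348876953), 67.8214111328125)
((579.9986572265625, -276.1842041015625), (58.896549224853516, 78.52900695800781), 67.76905059814453)
((580.4468994140625, -276.01904296875), (57.717323303222656, 77.7979507446289), 67.7137680053711)
((580.7222900390625, -276.6238708496094), (54.344207763671875, 76.77112579345703), 66.24861907958984)
[[ 628.  -266.5]
 [ 607.2 -316.2]
 [ 538.1 -286.1]
 [ 559.5 -236.8]] [ 583.20277479 -276.38562416]
[[ 556.4 -237. ]
 [ 605.7 -315.3]
 [ 534.8 -286.4]] [ 581.04610227 -276.13163909] 76.50692325579202 53.967168270301634
tabtop scene [[ 558.3 -272.1]
 [ 597.9 -288.8]
 [ 603.2 -281.7]
 [ 561.  -265.4]] [ 580.0937942 -276.9860718]
```

>>> arm_command(slide=[[0, -0.01, 0], [0, -0.03, 0], [-0.01, -0.04, 0], [-0.03, -0.04, 0], [-0.03, -0.04, 0], [-0.03, -0.04, 0], [-0.03, -0.04, 0], [-0.03, -0.04, 0]], angular=[[0, 0, -7.5], [0, 0, -7.5], [0, 0, -7.5], [0, 0, 0], [0, 0, 0], [0, 0, 0], [0, 0, 0], [0, 0, 0]], hand=[0, 0, 0, 0, 0, 0, 0, 0], squeeze=30)

```text
time: 0.9
tool_pos: [0.3982, 0.3468, 0.2328]
tcp_rot: [0.057, -3.135, 0.01]
wrist_force: [1.5, 0.2, -1.0]
width: -0.001
```

```bash
cat > go.py <<'E'
import sys
from h import *
# go.py x y z yaw(deg of tool x in world): remaining shift/turn in tool axes
x,y,z,yaw=map(float,sys.argv[1:5])
s=bot.read_state();R=Ro.from_rotvec(s['tcp_rot']).as_matrix();p=s['tool_pos']
a=np.radians(yaw);ex=np.array([np.cos(a),np.sin(a),0]);ez=np.array([0,0,-1.]);G=np.c_[ex,np.cross(ez,ex),ez]
d=np.array([x,y,z])-p
print('t',s['time'].__round__(2),'p',p.round(4),'yaw',np.degrees(np.arctan2(R[1,0],R[0,0])).round(2),'F',s['wrist_force'].round(1),'w',round(s['width'],3))
print('shift now-axes mm',(R.T@d*1000).round(1),' goal-axes mm',(G.T@d*1000).round(1),' turn deg',np.degrees(Ro.from_matrix(R.T@G).as_rotvec()).round(2))
E
python3 go.py .47 .164 .2 180.6
```

```text
t 0.9 p [0.3982 0.3468 0.2328] yaw -177.91 F [ 1.5  0.2 -1. ] w -0.001
shift now-axes mm [ -65.2 -185.1   33.6]  goal-axes mm [ -69.8 -183.6   32.8]  turn deg [-0.36 -0.33  1.5 ]
```

>>> arm_command(slide=[[-0.014, -0.037, 0.005], [-0.014, -0.037, 0.005], [-0.014, -0.037, 0.005], [-0.014, -0.037, 0.01], [-0.014, -0.036, 0.015], [0, 0, 0.025], [0, 0, 0.03], [0, 0, 0]], angular=[[-0.4, -0.3, 1.5], [0, 0, 0], [0, 0, 0], [0, 0, 0], [0, 0, 0], [0, 0, 0], [0, 0, 0], [0, 0, 0]], hand=[0, 0, 0, 0, 0, 0, 0, 0])

```text
time: 1.7
tool_pos: [0.4756, 0.1488, 0.1342]
tcp_rot: [0.002, 3.14, -0.001]
wrist_force: [-1.6, 0.1, -0.7]
width: 0.002
```

```bash
python3 go.py .47 .164 .07 180.6
python3 - <<'E'
from h import *
for n,(a,b,e,f) in(('scene',(180,90,320,200)),('top',(140,130,280,260))):
    im=bot.read_camera(n)[:,:,::-1];cv2.imwrite(f'pics/{n}1.png',im);cv2.imwrite(f'pics/{n}1z.png',cv2.resize(im[b:f,a:e],None,fx=4,fy=4,interpolation=cv2.INTER_CUBIC))
E
```

```text
t 1.7 p [0.4756 0.1488 0.1342] yaw 179.94 F [-1.6  0.1 -0.7] w 0.002
shift now-axes mm [ 5.7 15.2 64.2]  goal-axes mm [ 5.4 15.3 64.2]  turn deg [-0.02  0.1  -0.66]
```

View pics/scene1z.png

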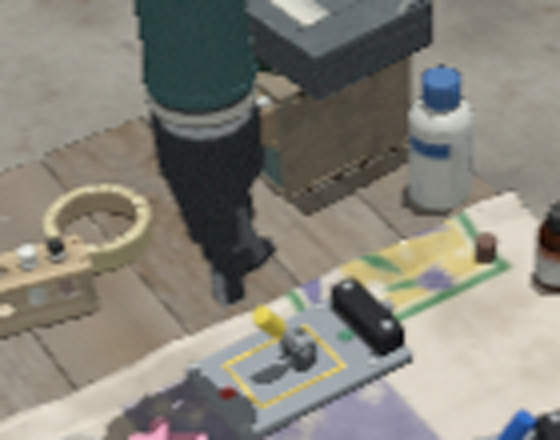

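>>> arm_command(slide=[[0.005, 0.015, 0.01], [0, 0, 0.015], [0, 0, 0.015], [0, 0, 0.015], [0, 0, 0.005], [0, 0, 0], [0, 0, 0], [0, 0, 0]], angular=[[0, 0, -0.6], [0, 0, 0], [0, 0, 0], [0, 0, 0], [0, 0, 0], [0, 0, 0], [0, 0, 0], [0, 0, 0]], hand=[0, 0, 0, 0, 0, 0, 0, 0])

```text
time: 2.6
tool_pos: [0.4844, 0.173, 0.0921]
tcp_rot: [-0.027, 3.11, 0.014]
wrist_force: [-0.6, 0.4, -0.4]
width: 0.002
```

```bash
python3 go.py .55 .164 .07 180.6
```

```text
t 2.6 p [0.4844 0.173  0.0921] yaw -179.03 F [-0.6  0.4 -0.4] w 0.002
shift now-axes mm [-64.7 -10.3  24.1]  goal-axes mm [-65.5  -9.6  22.1]  turn deg [0.5  1.81 0.38]
```

>>> arm_command(slide=[[0.01, -0.005, 0.005], [0.004, -0.004, 0.005], [0, 0, 0.005], [0, 0, 0.005], [0, 0, 0.002], [0, 0, 0], [0, 0, 0], [0, 0, 0]], angular=[[0.5, 1.8, 0.4], [0, 0, 0], [0, 0, 0], [0, 0, 0], [0, 0, 0], [0, 0, 0], [0, 0, 0], [0, 0, 0]], hand=[0, 0, 0, 0, 0, 0, 0, 0])

```text
time: 3.4
tool_pos: [0.47, 0.1628, 0.0688]
tcp_rot: [0.014, -3.14, 0.001]
wrist_force: [-0.3, 0.6, 0.7]
width: 0.005
```

```bash
python3 go.py .55 .164 .07 180.6
```

```text
t 3.4 p [0.47   0.1628 0.0688] yaw -179.5 F [-0.3  0.6  0.7] w 0.005
shift now-axes mm [-80.    0.5  -1.3]  goal-axes mm [-80.    0.4  -1.2]  turn deg [-0.03 -0.08 -0.1 ]
```

>>> arm_command(slide=[[-0.01, 0, 0], [-0.01, 0, 0], [-0.01, 0, 0], [-0.01, 0, 0], [-0.008, 0, 0], [-0.006, 0, 0], [-0.004, 0, 0], [0, 0, 0]], angular=[[0, 0, 0], [0, 0, 0], [0, 0, 0], [0, 0, 0], [0, 0, 0], [0, 0, 0], [0, 0, 0], [0, 0, 0]], hand=[0, 0, 0, 0, 0, 0, 0, 0])

```text
time: 4.2
tool_pos: [0.5354, 0.1637, 0.0695]
tcp_rot: [-0.014, 3.14, 0.0]
wrist_force: [0.3, -0.7, 0.1]
width: -0.0
```

```bash
python3 go.py .53 .164 .07 180.6
python3 - <<'E'
from h import *
for n,(a,b,e,f) in(('scene',(180,90,320,200)),('top',(140,130,280,260))):
    im=bot.read_camera(n)[:,:,::-1];cv2.imwrite(f'pics/{n}2.png',im);cv2.imwrite(f'pics/{n}2z.png',cv2.resize(im[b:f,a:e],None,fx=4,fy=4,interpolation=cv2.INTER_CUBIC))
E
```

```text
t 4.2 p [0.5354 0.1637 0.0695] yaw -179.51 F [ 0.3 -0.7  0.1] w -0.0
shift now-axes mm [ 5.4  0.4 -0.6]  goal-axes mm [ 5.4  0.4 -0.5]  turn deg [ 0.01  0.06 -0.11]
```

View pics/scene2z.png

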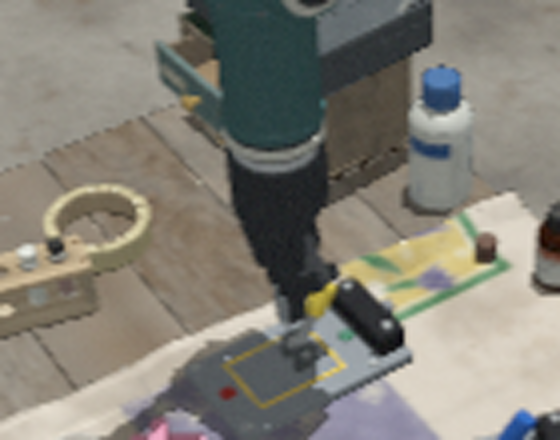

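>>> arm_command(slide=[[0.01, 0, 0], [0.005, 0, -0.02], [0, 0, -0.03], [0, 0, -0.03], [0, -0.02, -0.01], [0, -0.03, 0], [0, -0.03, 0], [0, -0.03, 0]], angular=[[0, 0, 0], [0, 0, 0], [0, 0, 0], [0, 0, 0], [0, 0, 5], [0, 0, 6], [0, 0, 6], [0, 0, 0]], hand=[0, 0, 0, 0, 0, 0, 0, 0])

```text
time: 5.1
tool_pos: [0.4934, 0.0553, 0.1612]
tcp_rot: [-0.457, -3.103, 0.003]
wrist_force: [0.3, -0.1, 0.1]
width: -0.002
```

```bash
python3 go.py .642 -.0555 .16 163.2
python3 - <<'E'
from h import *
for n,(a,b,e,f) in(('scene',(180,90,320,200)),):
    im=bot.read_camera(n)[:,:,::-1];cv2.imwrite(f'pics/{n}3.png',im);cv2.imwrite(f'pics/{n}3z.png',cv2.resize(im[b:f,a:e],None,fx=4,fy=4,interpolation=cv2.INTER_CUBIC))
E
```

```text
t 5.1 p [0.4934 0.0553 0.1612] yaw 163.23 F [ 0.3 -0.1  0.1] w -0.002
shift now-axes mm [-174.2  -63.2    0.5]  goal-axes mm [-174.3  -63.1    1.2]  turn deg [-0.15 -0.28  0.03]
```

View pics/scene3z.png

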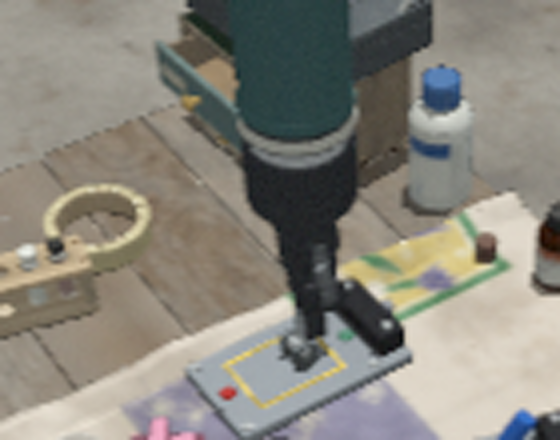

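>>> arm_command(slide=[[-0.025, -0.012, 0], [-0.03, -0.015, 0], [-0.03, -0.015, 0], [-0.03, -0.012, 0], [-0.03, 0, 0], [-0.02, 0, 0], [0, 0, 0], [0, 0, 0]], angular=[[0, 0, 0], [0, 0, 0], [0, 0, 0], [0, 0, 0], [0, 0, 0], [0, 0, 0], [0, 0, 0], [0, 0, 0]], hand=[0, 0, 0, 0, 0, 0, 0, 0])

```text
time: 5.95
tool_pos: [0.6275, -0.0502, 0.1572]
tcp_rot: [-0.456, -3.093, 0.008]
wrist_force: [0.2, 1.0, -0.3]
width: 0.001
```

```bash
python3 go.py .642 -.0555 .07 163.2
python3 - <<'E'
from h import *
for n,(a,b,e,f) in(('scene',(210,120,350,230)),):
    im=bot.read_camera(n)[:,:,::-1];cv2.imwrite(f'pics/{n}4.png',im);cv2.imwrite(f'pics/{n}4z.png',cv2.resize(im[b:f,a:e],None,fx=4,fy=4,interpolation=cv2.INTER_CUBIC))
E
```

```text
t 5.95 p [ 0.6275 -0.0502  0.1572] yaw 163.21 F [ 0.2  1.  -0.3] w 0.001
shift now-axes mm [-16.7  -0.2  87. ]  goal-axes mm [-15.4  -0.9  87.2]  turn deg [-0.4  -0.81  0.01]
```

View pics/scene4z.png

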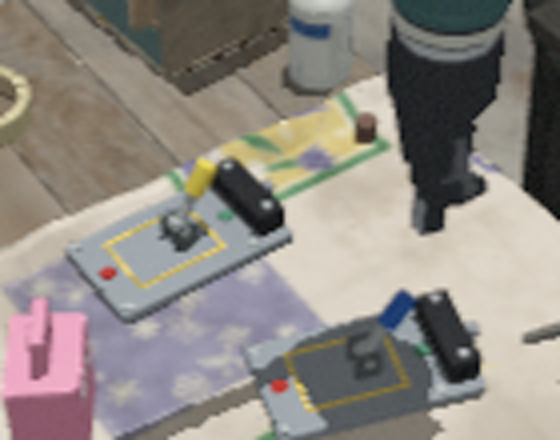

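Yellow lever (grip at about (203,178) in the crop) leans to the terminal box: it is ON. Blue is still ON, and the fingers are beyond it.

>>> arm_command(slide=[[-0.01, 0, 0], [-0.006, 0, 0.015], [0, 0, 0.02], [0, 0, 0.02], [0, 0, 0.015], [0, 0, 0.005], [0, 0, 0], [0, 0, 0]], angular=[[-0.4, -0.8, 0], [0, 0, 0], [0, 0, 0], [0, 0, 0], [0, 0, 0], [0, 0, 0], [0, 0, 0], [0, 0, 0]], hand=[0, 0, 0, 0, 0, 0, 0, 0])

```text
time: 6.8
tool_pos: [0.6405, -0.0527, 0.0766]
tcp_rot: [0.454, 3.109, 0.001]
wrist_force: [0.0, -0.1, 0.4]
width: -0.001
```

```bash
python3 go.py .642 -.0555 .07 163.2
```

```text
t 6.8 p [ 0.6405 -0.0527  0.0766] yaw 163.37 F [ 0.  -0.1  0.4] w -0.001
shift now-axes mm [-2.3 -2.3  6.6]  goal-axes mm [-2.3 -2.3  6.6]  turn deg [ 0.04 -0.    0.17]
```

>>> arm_command(slide=[[0, -0.002, 0.004], [0.006, 0, 0.002], [0.01, 0, 0], [0.01, 0, 0], [0.01, 0, 0], [0.008, 0, 0], [0.005, 0, 0], [0, 0, 0]], angular=[[0, 0, 0], [0, 0, 0], [0, 0, 0], [0, 0, 0], [0, 0, 0], [0, 0, 0], [0, 0, 0], [0, 0, 0]], hand=[0, 0, 0, 0, 0, 0, 0, 0])

```text
time: 7.6
tool_pos: [0.5918, -0.0398, 0.0747]
tcp_rot: [0.453, 3.1, 0.001]
wrist_force: [0.1, -0.1, -0.9]
width: -0.002
```

```bash
python3 go.py .5905 -.0395 .07 163.2
python3 - <<'E'
from h import *
for n,(a,b,e,f) in(('scene',(210,120,350,230)),):
    im=bot.read_camera(n)[:,:,::-1];cv2.imwrite(f'pics/{n}5.png',im);cv2.imwrite(f'pics/{n}5z.png',cv2.resize(im[b:f,a:e],None,fx=4,fy=4,interpolation=cv2.INTER_CUBIC))
E
```

```text
t 7.6 p [ 0.5918 -0.0398  0.0747] yaw 163.38 F [ 0.1 -0.1 -0.9] w -0.002
shift now-axes mm [ 1.4 -0.   4.7]  goal-axes mm [ 1.3 -0.   4.7]  turn deg [0.12 0.51 0.18]
```

View pics/scene5z.png

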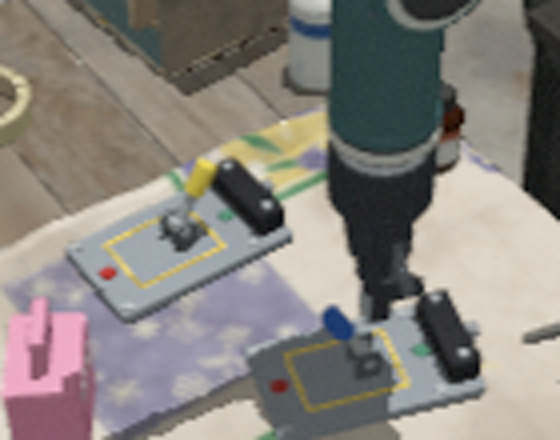

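>>> arm_command(slide=[[-0.006, 0, 0], [0, 0, -0.025], [0, 0, -0.03], [0, 0, -0.03], [0.005, -0.02, -0.01], [0.01, -0.03, 0], [0.01, -0.035, 0], [0.01, -0.035, 0]], angular=[[0, 0, 0], [0, 0, 0], [0, 0, 0], [0, 0, 0], [0, 0, 3], [0, 0, 3], [0, 0, 0], [0, 0, 0]], hand=[0, 0, 0, 0, 0.04, 0.04, 0.04, 0.04])

```text
time: 8.45
tool_pos: [0.5266, -0.1425, 0.1723]
tcp_rot: [0.611, 3.071, 0.002]
wrist_force: [0.4, -0.2, -1.0]
width: 0.467
```

```bash
python3 go.py .582 -.2762 .16 157.3
```

```text
t 8.45 p [ 0.5266 -0.1425  0.1723] yaw 157.49 F [ 0.4 -0.2 -1. ] w 0.467
shift now-axes mm [-102.2 -102.4   13. ]  goal-axes mm [-102.7 -102.    12.3]  turn deg [0.19 0.59 0.2 ]
```

>>> arm_command(slide=[[-0.02, -0.015, 0], [-0.025, -0.025, 0], [-0.025, -0.025, 0], [-0.02, -0.02, 0], [-0.005, -0.01, 0.005], [0, 0, 0.003], [0, 0, 0], [0, 0, 0]], angular=[[0.2, 0.6, 0.2], [0, 0, 0], [0, 0, 0], [0, 0, 0], [0, 0, 0], [0, 0, 0], [0, 0, 0], [0, 0, 0]], hand=[0.04, 0.04, 0.04, 0.04, 0.04, 0.04, 0.04, 0.04])

```text
time: 9.25
tool_pos: [0.5758, -0.275, 0.1611]
tcp_rot: [-0.626, -3.073, -0.001]
wrist_force: [0.4, 0.3, -0.1]
width: 0.466
```

```bash
python3 go.py .582 -.2762 .16 157.3
python3 - <<'E'
from h import *
for n,(a,b,e,f) in(('scene',(300,170,400,290)),('top',(310,130,400,230))):
    im=bot.read_camera(n)[:,:,::-1];cv2.imwrite(f'pics/{n}6.png',im);cv2.imwrite(f'pics/{n}6z.png',cv2.resize(im[b:f,a:e],None,fx=5,fy=5,interpolation=cv2.INTER_CUBIC))
E
```

```text
t 9.25 p [ 0.5758 -0.275   0.1611] yaw 156.97 F [ 0.4  0.3 -0.1] w 0.466
shift now-axes mm [-6.2  1.3  1.1]  goal-axes mm [-6.2  1.3  1.1]  turn deg [-0.02 -0.33 -0.33]
```

View pics/scene6z.png

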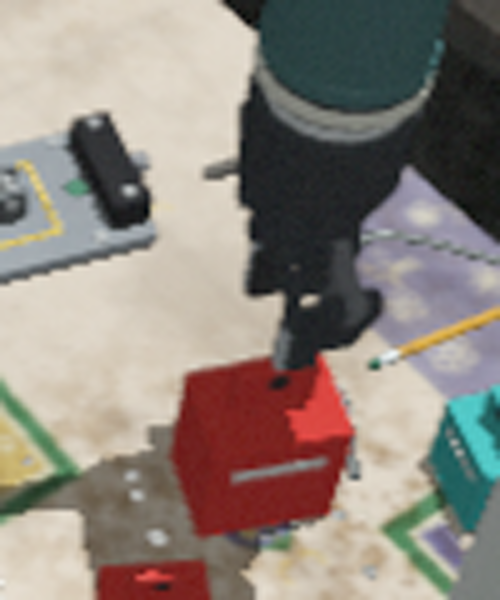

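View pics/top6z.png

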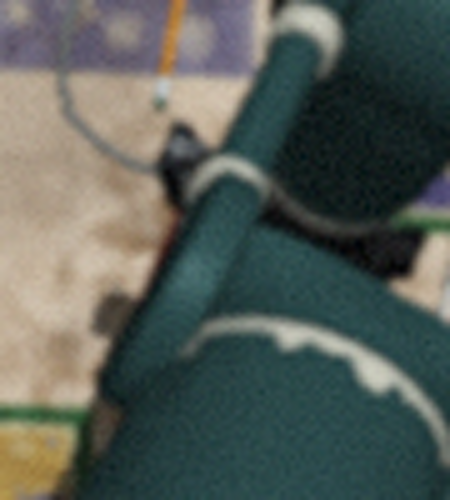

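>>> arm_command(slide=[[-0.006, 0.001, 0.01], [0, 0, 0.012], [0, 0, 0.012], [0, 0, 0.012], [0, 0, 0.008], [0, 0, 0.003], [0, 0, 0], [0, 0, 0]], angular=[[0, -0.3, -0.3], [0, 0, 0], [0, 0, 0], [0, 0, 0], [0, 0, 0], [0, 0, 0], [0, 0, 0], [0, 0, 0]], hand=[0.04, 0.04, 0.04, 0.04, 0.04, 0.04, 0.04, 0.04])

```text
time: 10.15
tool_pos: [0.581, -0.2731, 0.0979]
tcp_rot: [-0.612, -3.079, -0.001]
wrist_force: [0.1, 1.1, 0.0]
width: 0.465
```

```bash
python3 go.py .582 -.2762 .097 157.3
```

```text
t 10.15 p [ 0.581  -0.2731  0.0979] yaw 157.5 F [0.1 1.1 0. ] w 0.465
shift now-axes mm [-2.1 -2.5  0.9]  goal-axes mm [-2.1 -2.5  0.9]  turn deg [ 0.01 -0.16  0.2 ]
```

>>> arm_command(slide=[[-0.002, -0.002, 0.001], [0, 0, 0], [0, 0, 0], [0, 0, 0], [0, 0, 0], [0, 0, 0], [0, 0, 0], [0, 0, 0]], angular=[[0, 0, 0], [0, 0, 0], [0, 0, 0], [0, 0, 0], [0, 0, 0], [0, 0, 0], [0, 0, 0], [0, 0, 0]], hand=[0.03, 0.02, 0.015, 0.01, 0.005, 0, 0, 0], squeeze=50)

```text
time: 10.95
tool_pos: [0.5831, -0.2767, 0.0985]
tcp_rot: [0.613, 3.081, -0.0]
wrist_force: [0.7, 1.0, -1.2]
width: 0.126
```

```bash
python3 go.py .582 -.2762 .097 157.3
```

```text
t 10.95 p [ 0.5831 -0.2767  0.0985] yaw 157.48 F [ 0.7  1.  -1.2] w 0.126
shift now-axes mm [1.3 0.1 1.5]  goal-axes mm [1.3 0.  1.5]  turn deg [-0.01  0.02  0.18]
```

>>> arm_command(slide=[[0, 0, -0.005], [0, 0, -0.015], [0, 0, -0.025], [0, 0, -0.025], [0, 0, -0.025], [0, 0, -0.02], [0, 0, -0.01], [0, 0, 0]], angular=[[0, 0, 0], [0, 0, 0], [0, 0, 0], [0, 0, 0], [0, 0, 0], [0, 0, 0], [0, 0, 0], [0, 0, 0]], hand=[0, 0, 0, 0, 0, 0, 0, 0])

```text
time: 11.75
tool_pos: [0.5829, -0.2765, 0.2341]
tcp_rot: [0.613, 3.08, -0.001]
wrist_force: [0.3, 0.5, -1.8]
width: 0.133
```

```bash
python3 go.py .5706 -.0339 .225 163.2
python3 - <<'E'
from h import *
for n,(a,b,e,f) in(('scene',(300,150,400,270)),('top',(310,130,400,230))):
    im=bot.read_camera(n)[:,:,::-1];cv2.imwrite(f'pics/{n}7.png',im);cv2.imwrite(f'pics/{n}7z.png',cv2.resize(im[b:f,a:e],None,fx=5,fy=5,interpolation=cv2.INTER_CUBIC))
E
```

```text
t 11.75 p [ 0.5829 -0.2765  0.2341] yaw 157.49 F [ 0.3  0.5 -1.8] w 0.133
shift now-axes mm [104.3 219.4   8.9]  goal-axes mm [ 81.9 228.7   9.1]  turn deg [-0.02  0.09 -5.71]
```

View pics/scene7z.png

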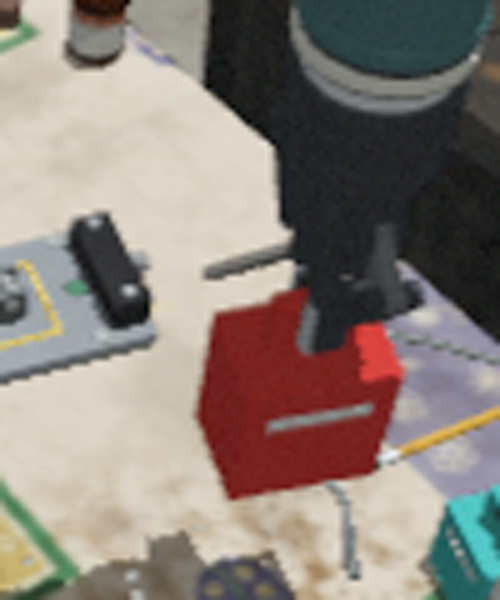

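>>> arm_command(slide=[[0.005, 0.01, 0], [0.008, 0.025, 0], [0.013, 0.03, 0], [0.013, 0.03, 0], [0.013, 0.035, 0], [0.013, 0.035, 0], [0.01, 0.025, 0], [0.005, 0.015, 0]], angular=[[0, 0, -2.8], [0, 0, -2.9], [0, 0, 0], [0, 0, 0], [0, 0, 0], [0, 0, 0], [0, 0, 0], [0, 0, 0]], hand=[0, 0, 0, 0, 0, 0, 0, 0])

```text
time: 12.65
tool_pos: [0.5575, -0.0497, 0.2162]
tcp_rot: [-0.458, -3.081, -0.005]
wrist_force: [0.1, -1.2, -1.2]
width: 0.132
```

```bash
python3 go.py .5706 -.0339 .225 163.2
```

```text
t 12.65 p [ 0.5575 -0.0497  0.2162] yaw 163.07 F [ 0.1 -1.2 -1.2] w 0.132
shift now-axes mm [-7.6 18.9 -9. ]  goal-axes mm [-7.9 18.9 -8.8]  turn deg [-0.03 -1.55 -0.13]
```

>>> arm_command(slide=[[-0.005, 0.01, -0.002], [-0.003, 0.008, 0], [0, 0, 0], [0, 0, 0], [0, 0, 0], [0, 0, 0], [0, 0, 0], [0, 0, 0]], angular=[[0, -1.5, -0.1], [0, 0, 0], [0, 0, 0], [0, 0, 0], [0, 0, 0], [0, 0, 0], [0, 0, 0], [0, 0, 0]], hand=[0, 0, 0, 0, 0, 0, 0, 0])

```text
time: 13.45
tool_pos: [0.5693, -0.0352, 0.2133]
tcp_rot: [-0.459, -3.101, 0.003]
wrist_force: [0.8, -0.5, -1.2]
width: 0.132
```

```bash
python3 go.py .5706 -.0339 .225 163.2
python3 - <<'E'
from h import *
for n,(a,b,e,f) in(('scene',(230,120,350,240)),('top',(230,140,330,240))):
    im=bot.read_camera(n)[:,:,::-1];cv2.imwrite(f'pics/{n}8.png',im);cv2.imwrite(f'pics/{n}8z.png',cv2.resize(im[b:f,a:e],None,fx=5,fy=5,interpolation=cv2.INTER_CUBIC))
E
```

```text
t 13.45 p [ 0.5693 -0.0352  0.2133] yaw 163.16 F [ 0.8 -0.5 -1.2] w 0.132
shift now-axes mm [ -0.8   1.6 -11.7]  goal-axes mm [ -0.9   1.6 -11.7]  turn deg [-0.18 -0.35 -0.04]
```

View pics/scene8z.png

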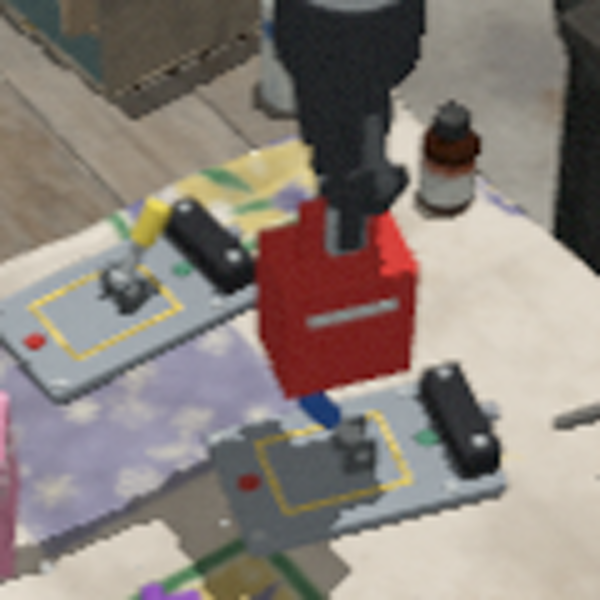

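View pics/top8z.png

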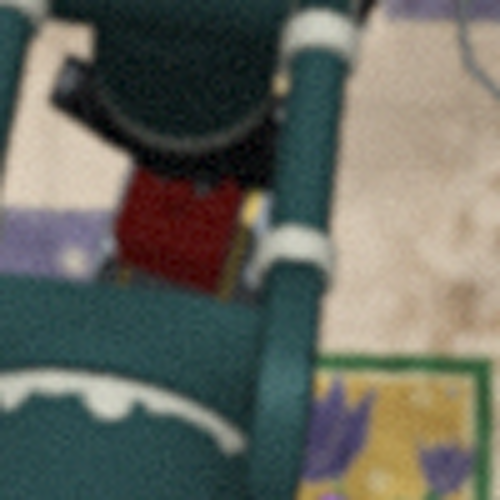

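```bash
python3 - <<'E'
from h import *
c=bot.get_calibration('scene')
z=np.array([(287,398),(411,370),(262,333)],float);uv=(z+.5)/5-.5+[230,120]
B=onz(c,uv,.2133-.0985)*1000
print(B.round(1),'centre',((B[1]+B[2])/2).round(1),np.linalg.norm(B[1]-B[0]),np.linalg.norm(B[2]-B[0]),np.degrees(np.arctan2(*(B[1]-B[0])[::-1])),np.degrees(np.arctan2(*(B[2]-B[0])[::-1])))
E
```

```text
[[524.2 -49.1]
 [595.9 -72.3]
 [541.7   1.7]] centre [568.8 -35.3] 75.31996997888744 53.67482833594319 -17.92585002481281 71.0190786292966
```

>>> arm_command(slide=[[-0.001, 0.001, 0], [0, 0, 0.01], [0, 0, 0.012], [0, 0, 0.012], [0, 0, 0.012], [0, 0, 0.01], [0, 0, 0.005], [0, 0, 0]], angular=[[-0.2, -0.3, 0], [0, 0, 0], [0, 0, 0], [0, 0, 0], [0, 0, 0], [0, 0, 0], [0, 0, 0], [0, 0, 0]], hand=[0, 0, 0, 0, 0, 0, 0, 0])

```text
time: 14.35
tool_pos: [0.5689, -0.034, 0.1448]
tcp_rot: [-0.459, -3.104, -0.001]
wrist_force: [-0.5, 0.5, -1.7]
width: 0.128
```

```bash
python3 go.py .5707 -.0339 .120 163.1
```

```text
t 14.35 p [ 0.5689 -0.034   0.1448] yaw 163.18 F [-0.5  0.5 -1.7] w 0.128
shift now-axes mm [-1.8  0.6 24.7]  goal-axes mm [-1.7  0.6 24.8]  turn deg [-0.   -0.24  0.08]
```

>>> arm_command(slide=[[-0.002, 0.0005, 0.005], [0, 0, 0.007], [0, 0, 0.005], [0, 0, 0.003], [0, 0, 0], [0, 0, 0], [0, 0, 0], [0, 0, 0]], angular=[[0, -0.2, 0.1], [0, 0, 0], [0, 0, 0], [0, 0, 0], [0, 0, 0], [0, 0, 0], [0, 0, 0], [0, 0, 0]], hand=[0, 0, 0, 0, 0, 0, 0, 0])

```text
time: 15.15
tool_pos: [0.5727, -0.0343, 0.1247]
tcp_rot: [0.462, 3.104, 0.0]
wrist_force: [0.1, 1.2, -2.1]
width: 0.132
```

```bash
python3 go.py .5707 -.0339 .1105 163.1
python3 - <<'E'
from h import *
for n,(a,b,e,f) in(('scene',(260,160,340,240)),('top',(240,140,310,220))):
    im=bot.read_camera(n)[:,:,::-1];cv2.imwrite(f'pics/{n}9.png',im);cv2.imwrite(f'pics/{n}9z.png',cv2.resize(im[b:f,a:e],None,fx=7,fy=7,interpolation=cv2.INTER_CUBIC))
E
```

```text
t 15.15 p [ 0.5727 -0.0343  0.1247] yaw 163.07 F [ 0.1  1.2 -2.1] w 0.132
shift now-axes mm [ 2.1 -0.2 14.2]  goal-axes mm [ 2.  -0.2 14.2]  turn deg [ 0.03  0.17 -0.03]
```

View pics/scene9z.png

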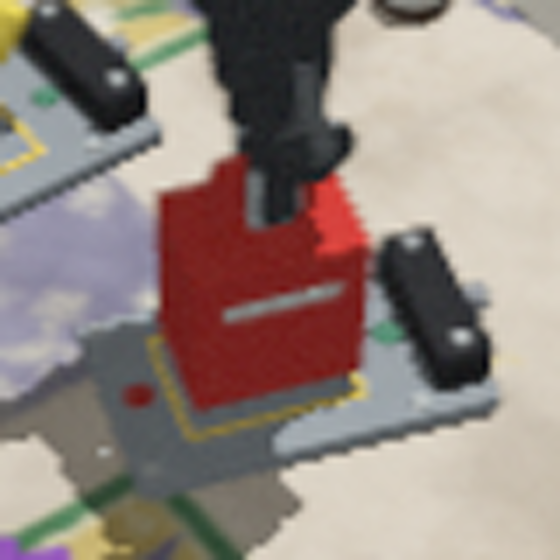

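View pics/top9z.png

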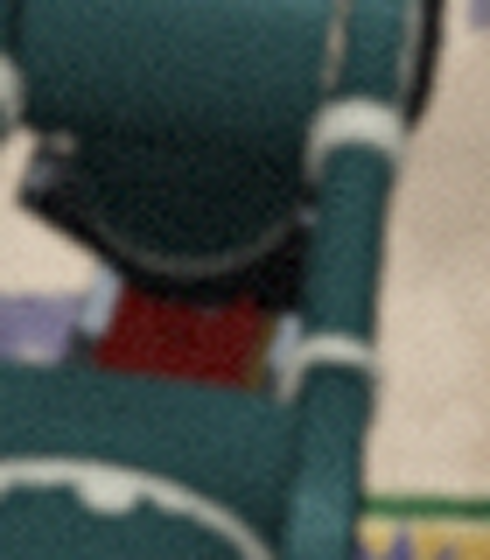

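>>> arm_command(slide=[[0.002, 0, 0.002], [0, 0, 0.003], [0, 0, 0.003], [0, 0, 0.002], [0, 0, 0.001], [0, 0, 0], [0, 0, 0], [0, 0, 0]], angular=[[0, 0.2, 0], [0, 0, 0], [0, 0, 0], [0, 0, 0], [0, 0, 0], [0, 0, 0], [0, 0, 0], [0, 0, 0]], hand=[0, 0, 0, 0, 0, 0, 0, 0])

```text
time: 16.05
tool_pos: [0.5705, -0.0336, 0.1126]
tcp_rot: [-0.462, -3.106, -0.001]
wrist_force: [1.1, 0.4, -1.8]
width: 0.13
```

```bash
python3 go.py .5707 -.0339 .1105 163.1
python3 - <<'E'
from h import *
for n,(a,b,e,f) in(('scene',(260,160,340,240)),):
    im=bot.read_camera(n)[:,:,::-1];cv2.imwrite(f'pics/{n}10.png',im);cv2.imwrite(f'pics/{n}10z.png',cv2.resize(im[b:f,a:e],None,fx=7,fy=7,interpolation=cv2.INTER_CUBIC))
E
```

```text
t 16.05 p [ 0.5705 -0.0336  0.1126] yaw 163.07 F [ 1.1  0.4 -1.8] w 0.13
shift now-axes mm [-0.3 -0.2  2.1]  goal-axes mm [-0.3 -0.2  2.1]  turn deg [ 0.03 -0.06 -0.03]
```

View pics/scene10z.png

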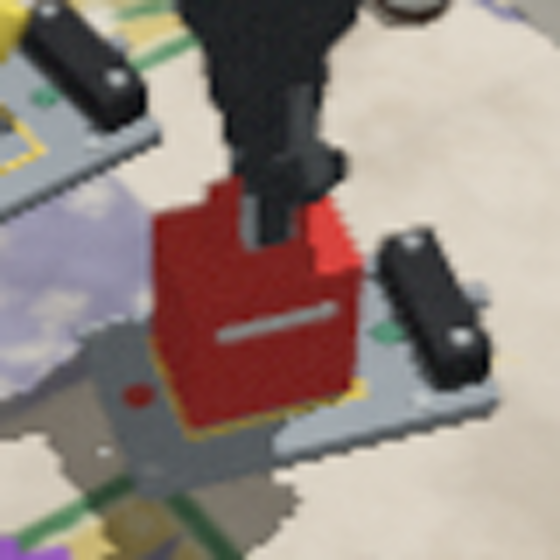

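>>> arm_command(slide=[[0, 0, 0.001], [0, 0, 0.001], [0, 0, 0.0005], [0, 0, 0.0005], [0, 0, 0], [0, 0, 0], [0, 0, 0], [0, 0, 0]], angular=[[0, 0, 0], [0, 0, 0], [0, 0, 0], [0, 0, 0], [0, 0, 0], [0, 0, 0], [0, 0, 0], [0, 0, 0]], hand=[0, 0, 0, 0, 0, 0, 0, 0])

```text
time: 16.9
tool_pos: [0.5712, -0.0336, 0.1105]
tcp_rot: [0.462, 3.107, 0.001]
wrist_force: [0.3, 0.3, -0.3]
width: 0.133
```

```bash
python3 go.py .5707 -.0339 .1105 163.1
python3 - <<'E'
from h import *
for n,(a,b,e,f) in(('scene',(260,160,340,240)),):
    im=bot.read_camera(n)[:,:,::-1];cv2.imwrite(f'pics/{n}11.png',im);cv2.imwrite(f'pics/{n}11z.png',cv2.resize(im[b:f,a:e],None,fx=7,fy=7,interpolation=cv2.INTER_CUBIC))
E
```

```text
t 16.9 p [ 0.5712 -0.0336  0.1105] yaw 163.07 F [ 0.3  0.3 -0.3] w 0.133
shift now-axes mm [ 0.4 -0.4 -0. ]  goal-axes mm [ 0.4 -0.4 -0. ]  turn deg [ 0.06  0.03 -0.03]
```

View pics/scene11z.png

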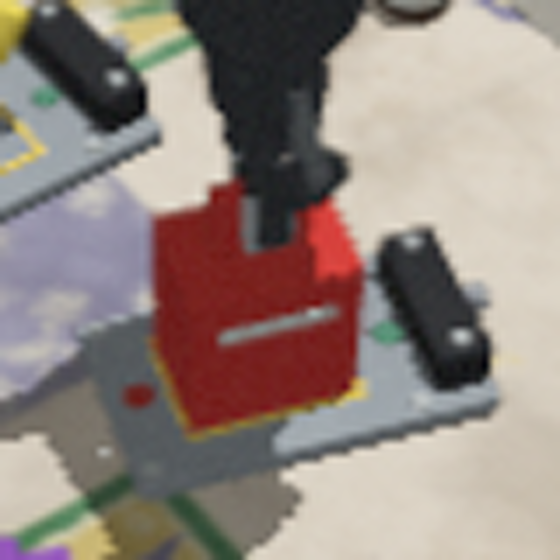

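```bash
python3 - <<'E'
from h import *
c=bot.get_calibration('scene')
z=np.array([(190,434),(357,392),(158,338)],float);uv=(z+.5)/7-.5+[260,160]
B=onz(c,uv,.012)*1000
print(B.round(1),'centre',((B[1]+B[2])/2).round(1),np.linalg.norm(B[1]-B[0]),np.linalg.norm(B[2]-B[0]))
# expected corners for seat (570.3,-33.9) yaw -16.9 : outline outer & cover
a=np.radians(-16.9);ex=np.array([np.cos(a),np.sin(a)]);ey=np.array([-ex[1],ex[0]]);s=np.array([.5698,-.0339])
for w,h in((.084,.062),(.078,.056)):
    X=np.array([np.r_[s+i*ex*w/2+j*ey*h/2,.012] for i,j in((-1,-1),(1,-1),(-1,1))]);print(((proj(c,X)-[260,160]+.5)*7-.5).round(0).tolist())
E
```

```text
[[523.8 -48.9]
 [598.5 -71.7]
 [543.7   4.9]] centre [571.1 -33.4] 78.1398497295004 57.41538481105686
[[187.0, 441.0], [367.0, 395.0], [145.0, 339.0]]
[[192.0, 434.0], [358.0, 392.0], [153.0, 342.0]]
```

>>> arm_command(slide=[[0, 0, 0.0005], [0, 0, 0], [0, 0, 0], [0, 0, 0], [0, 0, 0], [0, 0, 0], [0, 0, 0], [0, 0, 0]], angular=[[0, 0, 0], [0, 0, 0], [0, 0, 0], [0, 0, 0], [0, 0, 0], [0, 0, 0], [0, 0, 0], [0, 0, 0]], hand=[0, 0.013, 0.015, 0.018, 0.022, 0.028, 0.035, 0.04])

```text
time: 17.75
tool_pos: [0.572, -0.0338, 0.1106]
tcp_rot: [0.462, 3.105, 0.001]
wrist_force: [0.4, -0.7, 1.4]
width: 0.468
```

```bash
python3 go.py .5707 -.0339 .1105 163.1
```

```text
t 17.75 p [ 0.572  -0.0338  0.1106] yaw 163.07 F [ 0.4 -0.7  1.4] w 0.468
shift now-axes mm [ 1.2 -0.5  0.1]  goal-axes mm [ 1.2 -0.5  0.1]  turn deg [ 0.07  0.13 -0.03]
```

Open, now straight up and then clear of the view.

>>> arm_command(slide=[[0, 0, -0.005], [0, 0, -0.01], [0, 0, -0.015], [0, 0, -0.02], [0, 0, -0.025], [0, 0, -0.025], [0, 0, -0.02], [0, 0, 0]], angular=[[0, 0, 0], [0, 0, 0], [0, 0, 0], [0, 0, 0], [0, 0, 0], [0, 0, 0], [0, 0, 0], [0, 0, 0]], hand=[0.04, 0.04, 0.04, 0.04, 0.04, 0.04, 0.04, 0.04])

```text
time: 18.55
tool_pos: [0.5726, -0.0339, 0.2431]
tcp_rot: [0.461, 3.1, 0.002]
wrist_force: [0.9, 0.5, -0.0]
width: 0.465
```

>>> arm_command(slide=[[0, 0.02, 0], [0, 0.035, 0], [0, 0.04, 0], [0, 0.04, 0], [0, 0.04, 0], [0, 0.04, 0], [0, 0.03, 0], [0, 0.01, 0]], angular=[[0, 0, 0], [0, 0, 0], [0, 0, 0], [0, 0, 0], [0, 0, 0], [0, 0, 0], [0, 0, 0], [0, 0, 0]], hand=[0.04, 0.04, 0.04, 0.04, 0.04, 0.04, 0.04, 0.04])

```text
time: 19.35
tool_pos: [0.6488, 0.2159, 0.2438]
tcp_rot: [0.47, 3.096, -0.001]
wrist_force: [-0.7, -0.2, 0.7]
width: 0.472
```

```bash
python3 go.py .5707 -.0339 .1105 163.1
python3 - <<'E'
from h import *
I=[]
for n,(a,b,e,f) in(('scene',(260,165,340,235)),('top',(235,145,315,215))):
    im=bot.read_camera(n)[:,:,::-1];cv2.imwrite(f'pics/{n}12.png',im);I.append(cv2.resize(im[b:f,a:e],None,fx=5,fy=5,interpolation=cv2.INTER_CUBIC))
cv2.imwrite('pics/fin.png',np.hstack(I))
E
```

```text
t 19.35 p [0.6488 0.2159 0.2438] yaw 162.75 F [-0.7 -0.2  0.7] w 0.472
shift now-axes mm [   1.9 -261.8  133. ]  goal-axes mm [   2.1 -261.7  133.3]  turn deg [ 0.06  0.58 -0.35]
```

View pics/fin.png

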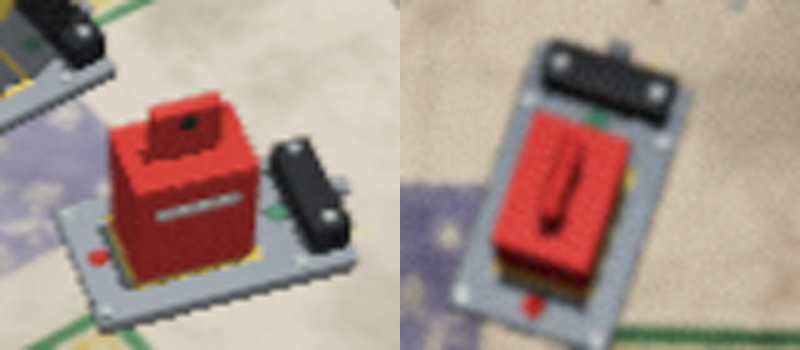

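View pics/top12.png

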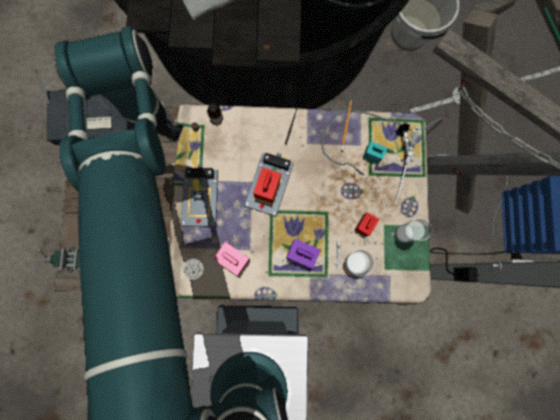

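```bash
python3 - <<'E'
from h import *
from m3 import rectz
from m2 import outline
ct=bot.get_calibration('top');cs=bot.get_calibration('scene')
t=cv2.imread('pics/top12.png');s=cv2.imread('pics/scene12.png')
f=lambda r:print(np.round(r[0],1),np.round(r[1],1),round(r[2],1))
for lo in(130,150): f(rectz(ct,t,(235,145,315,215),lo,.096))
for lo in(170,190): f(rectz(cs,s,(260,165,340,235),lo,.096))
a=np.radians(-16.85);ex=np.array([np.cos(a),np.sin(a)]);ey=np.array([-ex[1],ex[0]])
C=onz(cs,(np.array([(135,282),(256,252),(113,217)])+.5)/5-.5+[260,165],.012)*1000
print(C.round(1),((C[1]+C[2])/2).round(1))
cv2.imwrite('pics/sc12.png',cv2.resize(s[80:240,180:380],None,fx=4,fy=3.7))
E
```

```text
[570.6 -34.4] [59.2 80.2] 73.3
[570.9 -33.1] [56.8 78.8] 72.3
[567.7 -35.3] [55.5 77.1] 73.3
[568.4 -34.7] [53.5 76.6] 72.6
[[524.8 -46.9]
 [600.5 -70.3]
 [543.5   4.3]] [572. -33.]
```

View pics/sc12.png

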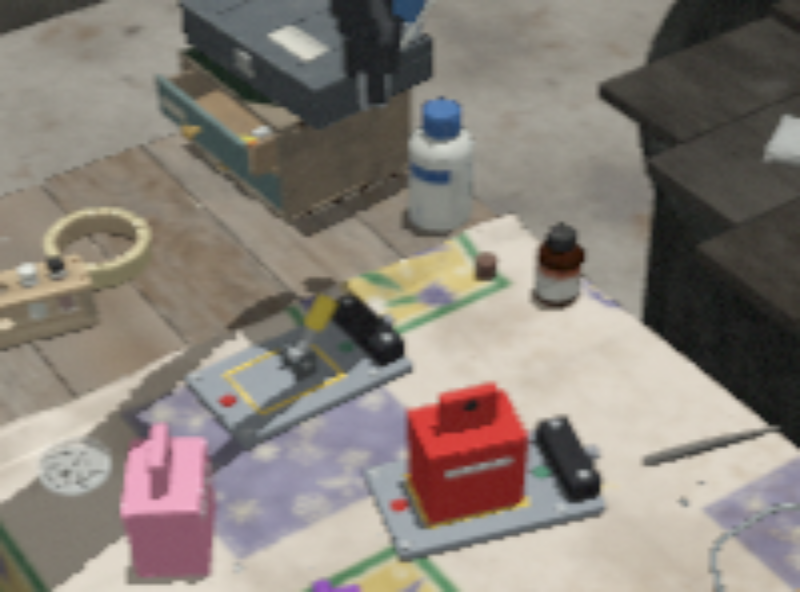

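```bash
python3 -c "
from workcell import bot
print(bot.finish_job())"
```

```text
the job is handed in; nothing more can be done
None
```

The job is handed in, with the robot clear of everything, at about 19.5 s of the 69 s allowed. I threw the yellow lever to ON and checked it in a picture, then threw the blue lever to OFF and checked that too. Then I set the larger red cover over the blue lever and let go.

- **Cover position:** in the top view the cover's centre is (570.7, -33.8) mm, against (571.4, -33.8) mm for the yellow outline. It is turned about -17.2°, against about -16.8° for the outline.
- **Standing flat:** the cover's weight came off the wrist at the height expected for the plate. Its lower edge lies inside the outline in the pictures.
- **Disagreement:** the scene view is less tidy. It puts the cover's centre 1.5 to 2.5 mm from the outline's, in opposite directions depending on whether I used the top face or the lower corners. That is about the size of the calibration error and within the 3 mm margin.
- **Final state:** the last pictures still show yellow ON. The blue lever is now hidden under the cover. I never moved the arm near the beaker or the dish, and they look unmoved in the last top view, though I did not measure their positions.

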